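# Pack the ring-gauge carrier and lock its keeper

## Task

Pack the gauge carrier for transport: set the largest and the smallest of the four loose steel rings flat in the round cups that fit them, lay the plug gauge in its V cradle, and leave the two middle-sized rings where they lie. When these are in, lower the slotted keeper plate crosswise over the T-headed post onto its shoulder and give it a quarter turn, so that it is locked under the T head with one end over each ring.

Things in the scene. Friction and masses are not known exactly. Their poses are not given: they have to be found in the camera images.
- ring_large_mid (a point): centre (half-way up) of the largest of four plain grey steel bearing rings with a groove round the outside: 70 mm outside diameter, 24 mm high, bore about 50 mm, lying flat on the bench, z axis up. It belongs in cup_large. It can be gripped across the outside from above.
- ring_small_mid (a point): centre (half-way up) of the smallest ring: 50 mm outside diameter, 16 mm high, lying flat. It belongs in cup_small.
- ring_mid_low_mid (a point): centre of a middle-sized ring, 60 mm outside diameter, 20 mm high: does not belong to the set, must stay where it lies.
- ring_mid_high_mid (a point): centre of the other middle-sized ring, 58 mm outside diameter, 22 mm high: does not belong to the set, must stay where it lies.
- plug_mid (a point): centre of the double-ended plug gauge lying on the bench: 104 mm long along its own y axis, steel ends 22 mm in diameter, dark handle between them 18 mm thick (grip it at the middle, across the handle). Either way round is right.
- keeper_mid (a point): centre (half-way up) of the keeper: aluminium plate 132 mm long (own x), 46 mm wide (own y), 12 mm thick, lying flat; oblong through-slot in its middle, 38 mm along x by 16.5 mm. Same both ways round; grip it at the middle across its width. It passes over the T head only with its x along the carrier's y; turned a quarter either way (x along the carrier's x) it is locked under the head.
- carrier: fixed grey base plate 222 mm along its x, y from -94 to 46 mm, top 12 mm above the bench. Origin: axis of the T-headed post at bench height, z up. Post: flat round shoulder 29 mm across at height 39.5 mm, above it a 12 mm neck, then the T head, a bar 28 mm along the carrier's y and 8 mm along x, from 54.5 to 62.5 mm high. Cups stand on the x axis 62 mm either side of the post (sides vary); cradle at the -y edge.
- cup_large: black round cup on the carrier for the large ring; origin at the centre of its underside, 12 mm above the bench. Inner floor 15 mm above the bench, 73 mm across, flaring to 81 mm at the rim, 7 mm above the floor (outside 87 mm). The seated ring stands 17 mm proud of the rim: hold it by its upper part so that the fingers stay above the rim.
- cup_small: black round cup on the carrier for the small ring; origin at the centre of its underside, 12 mm above the bench. Inner floor 23 mm above the bench, 53 mm across, flaring to 61 mm at the rim, 6 mm above the floor (outside 67 mm). The seated ring stands 10 mm proud of the rim: hold it by its upper part.
- cradle: black cradle on the carrier for the plug gauge; origin at the centre of its underside, 12 mm above the bench; two V saddles 86 mm apart along its own x and an end stop 14 mm high at each end (124 mm between them). The gauge lies along the cradle's x, its centre then 30 mm above the bench, with room for fingers round the handle between the saddles.
Things that resemble listed ones, but are neither listed nor needed, are in the scene too. What is shaped like the part that bears keeper_mid but yellow is not meant.

How it is judged:
By the outcome, as a careful person would: the job done as asked, in the order asked, and still so for the second after the job is handed in, with the robot touching nothing.
It also fails if it takes over 102 s, if anything falls off the work surface, if the arm or the gripper's body presses on something with over 40 N, if the wrist force passes 120 N, or if a joint passes its speed limit or range.

## Robot

A 6-joint arm with a two-finger parallel gripper is mounted at the origin on the work surface; the furniture and walls round the work are solid. World frame = base frame: x ahead of the robot, y to its left, z up, the work surface at z = 0. Lengths are in m, angles in rad, forces in N, time in s.
With the tool pointing down it reaches from about 0.225 to 0.875 m from the base axis. Payload 3.4 kg.
Tool frame: the origin (TCP) lies on the centre line of the jaws, within the pads' length; the fingertips stand 11 mm ahead of it and the grasp point (between the pads) lies 8 mm behind it; z points along the fingers, y is the line along which they close (so a half turn about z gives the same grasp; the last joint's range is limited). The gripper opens to 85 mm and grips with 20 to 120 N. Pads are 22 mm wide; open, the fingers measure 114 mm over their backs; the gripper's body (76 mm by 85 mm) begins 54 mm behind the grasp point. The pads swing forward as they close: fully open they stand 13 mm farther back than shut.
Start: joints at [-1.362, 0.276, 1.505, -0, 1.361, -0.121], TCP at [0.186, -0.544, 0.242] pointing down, gripper open.
Joint ranges: [-2.89, 2.89], [-0.75, 2.08], [0.22, 2.7], [-1.18, 4.32], [0.11, 2.71], [-2.7, 2.7]. Speed limits (rad/s): [2.57, 2.57, 3.14, 3.14, 3.14, 3.14].

## Interface

Orientations are given as a unit quaternion [w, x, y, z].
In Python, from rig import manip, eyes, job gives the robot as it stands.
- The arm moves only by the tool drive_tool, never from a script. Its argument "rows" is a list of rows, each a list of 3 entries, a list of its own where there are three numbers: the turn, a rotation vector about the world's x, y, z in rad, then the shift along the world's x, y, z in cm, then the finger opening in cm, from 0 to 8.54. A call has 1 to 8 rows; each row shifts and turns the commanded pose from where the row before left it; what a row does not reach is not made up. A row lasts 1/8 s, in which the tool goes at most 62.5 mm and 10.7 degrees, less where a joint would pass 70% of its speed; a pose out of reach is approached as far as the arm can. A call is refused whole if a number of a shift passes 6.25 or a number of a turn 0.188, either way. A call with a gripper value outside its range is refused whole. The fingers move at their own pace and stop on an object; "force" is the grip in N (left out, the last holds). Time passes only in rows, so rows that do not move let the fingers close. It gives the time, the measured TCP pose, the force, the opening and the grip force at its end, in the units of the state.
- manip.get_state(): the state, without advancing time (a new reading comes with each control period).
- eyes.get_image(name): name is "scene" or "top"; returns the picture (384x512x3 uint8, red, green, blue); there is no depth.
- eyes.get_calibration(name): a dict with "camera_matrix" (3x3 intrinsics, pixels), "k1" (the pictures are not rectified: a ray, as slopes to the right and down, at radius r is drawn at 1 + k1 r^2 times it, then the intrinsics apply), "view" (4x4, takes a point from world to camera coordinates). Camera axes: x right, y up, looking along -z (the intrinsics and any distortion apply to the point x, -y, -z); pixel columns grow to the right and rows downward; lengths in m; the calibration is good to about 2 mm. A picture is of the moment at which its call begins. get_calibration takes no time and is no camera call.
- job.sign_off(): hands the job in; it is judged then, once.
The state is a dict: "clock": time; "qpos": joint angles; "qd": joint speeds; "effort": joint torques, N m; "position": TCP position; "ee_rot": TCP orientation; "contact_force": force on the tool from outside, world axes, zero at the start; "moment": the same for the moment, N m; "width": finger opening in m; "gripper_force": force on a finger pad.
Only numpy, scipy, OpenCV 4.12 (cv2) and the standard library are available. Lean on these libraries where they do the work, as an engineer would, in place of code of your own. Each camera call takes 0.05 s, during which the arm holds its last target. There are 200 camera calls.

## Working session

There is one attempt and no reset: what is moved stays moved. The work goes in short steps, Python scripts to look and compute and a tool call to move; the robot and the scene stay as the last step left them, time stands still between calls to the robot, and variables do not carry over. Pictures are saved under pics/ and viewed, at most 14 in all, crops included, and the job is handed in when it is done.

Besides the shell and the picture viewer there is one more tool, called after "Emit:" as a command line: name --argument value ..., lists and objects as JSON in quotes. drive_tool: Moves the arm, as the interface text tells. Its arguments: {"type":"object","properties":{"rows":{"type":"array"},"force":{"type":"number"}},"required":["rows"]}

```bash
ls; mkdir -p pics
python3 - <<'E'
from rig import manip, eyes, job
import cv2
for n in("scene","top"):
    cv2.imwrite(f"pics/{n}0.png",cv2.resize(eyes.get_image(n)[:,:,::-1],(800,600)))
    c=eyes.get_calibration(n);print(c)
s=manip.get_state();print(s)
E
```

```text
pics
{'camera_matrix': array([[454.23050827,   0.        , 263.37323064],
       [  0.        , 454.23050827, 191.99964359],
       [  0.        ,   0.        ,   1.        ]]), 'k1': -0.022576503097580077, 'view': array([[ 0.88528687, -0.46499803,  0.00663303, -0.3998327 ],
       [ 0.23109477,  0.45225792,  0.86142787, -0.11506353],
       [-0.4035621 , -0.76107792,  0.50783661, -1.33445387],
       [ 0.        ,  0.        ,  0.        ,  1.        ]])}
{'camera_matrix': array([[421.56685118,   0.        , 250.6949592 ],
       [  0.        , 421.56685118, 193.46359456],
       [  0.        ,   0.        ,   1.        ]]), 'k1': 0.01710152704208448, 'view': array([[ 2.43764686e-02, -9.99702243e-01,  1.10130202e-03,
        -4.89413930e-02],
       [ 9.93657926e-01,  2.43500194e-02,  1.09777061e-01,
        -4.44082716e-01],
       [-1.09771191e-01, -1.58165961e-03,  9.93955625e-01,
        -1.52387413e+00],
       [ 0.00000000e+00,  0.00000000e+00,  0.00000000e+00,
         1.00000000e+00]])}
{'clock': 0.1, 'qpos': array([-1.36200289e+00,  2.76560489e-01,  1.50604810e+00, -4.56584454e-06,
        1.36069618e+00, -1.20976105e-01]), 'qd': array([ 0.00024657, -0.00229587, -0.00300546,  0.00022362,  0.00254668,
        0.00064107]), 'effort': array([ 1.01071390e-03, -4.17701232e+01, -2.46404797e+01, -3.12144011e-04,
        5.87145900e-03,  6.58982628e-06]), 'position': array([ 0.18610788, -0.54355308,  0.24149324]), 'ee_rot': array([-8.55136635e-04,  9.86436836e-01,  1.64139075e-01, -3.98065221e-05]), 'contact_force': array([ 0.75907282, -0.50352237,  0.43454914]), 'moment': array([-0.00124061, -0.02319624, -0.00047542]), 'gripper_force': 0.0, 'width': 0.08551204360573177}
```

View pics/top0.png

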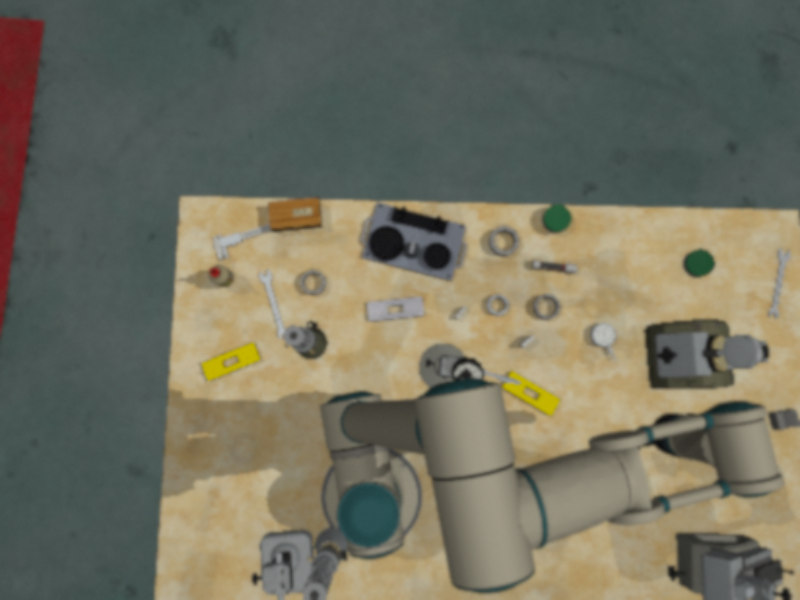

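View pics/scene0.png

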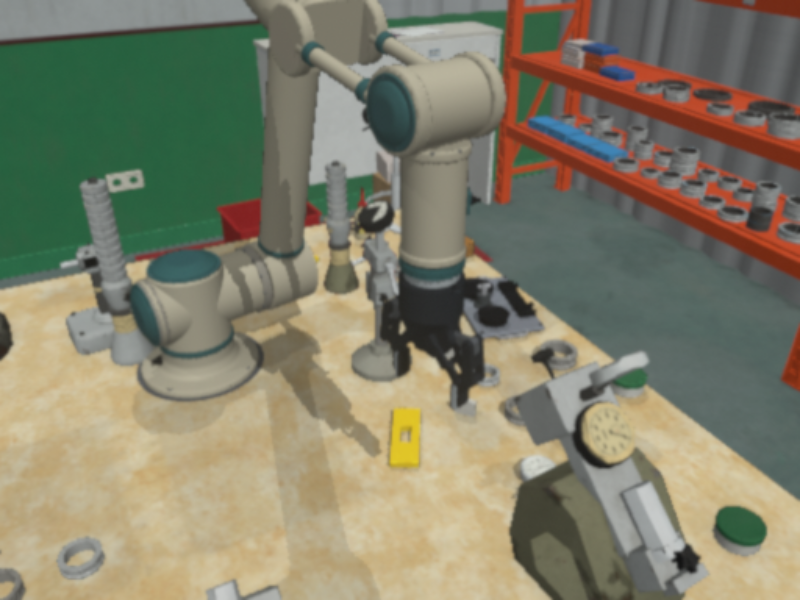

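The top picture shows the carrier at (414,241), with the large cup at (386,243), the small cup at (437,256) and the cradle at the upper edge. Rings lie at (311,282), (502,241), (496,304) and (545,306). The grey keeper is at (395,308), the plug at (552,266), and there are two yellow decoy keepers. Next I'll measure with a crop.

```bash
cat > h.py <<'E'
import numpy as np, cv2
from rig import manip, eyes, job
def cal(n):
    c=eyes.get_calibration(n); return np.array(c["camera_matrix"]),c["k1"],np.array(c["view"])
def ray(n,uv):
    K,k1,V=cal(n)
    s=cv2.undistortPoints(np.array([[uv]],float),K,np.array([k1,0,0,0]))[0,0]
    return -V[:3,:3].T@V[:3,3], V[:3,:3].T@np.array([s[0],-s[1],-1])
def plane(n,uv,z):
    o,d=ray(n,uv); return o+d*(z-o[2])/d[2]
def proj(n,p):
    K,k1,V=cal(n); q=V[:3,:3]@np.asarray(p)+V[:3,3]
    x,y=q[0]/-q[2],-q[1]/-q[2]; f=1+k1*(x*x+y*y)
    return np.array([K[0,0]*x*f+K[0,2],K[1,1]*y*f+K[1,2]])
def crop(im,x,y,w,h,s,name):
    cv2.imwrite("pics/"+name,cv2.resize(im[y:y+h,x:x+w,::-1],None,fx=s,fy=s,interpolation=cv2.INTER_CUBIC))
def st():
    s=manip.get_state(); return s["clock"],np.round(s["position"],4),np.round(s["qpos"],3)
E
python3 - <<'E'
from h import *
im=eyes.get_image("top").astype(int); np.save("top0.npy",im)
crop(im.astype(np.uint8),185,122,200,128,4,"c1.png")
r,g,b=im[...,0],im[...,1],im[...,2]
sat=(im.max(2)-im.min(2))
roi=np.zeros(sat.shape,bool);roi[128:250,115:390]=1
def blobs(m,amin,tag,z):
    n,l,s,c=cv2.connectedComponentsWithStats((m&roi).astype(np.uint8))
    for i in range(1,n):
        if s[i,4]>=amin:
            cn=cv2.findContours((l==i).astype(np.uint8),0,1)[0]
            (cx,cy),(w,h),a=cv2.minAreaRect(max(cn,key=len))
            print(tag,s[i],c[i].round(2),"rect",np.round([cx,cy,w,h,a],1),plane("top",c[i],z).round(4))
blobs((sat<45),20,"grey",.01)
blobs(im.max(2)<60,20,"black",.02)
E
```

```text
grey [ 227  128  163   56 3178] [278.2  150.48] rect [308.  155.5  55.  162.   90. ] [ 0.6113 -0.1372  0.01  ]
grey [116 143  65  24 590] [146.5  153.62] rect [148.3 155.1  20.6  64.5  85. ] [0.5871 0.3553 0.01  ]
grey [193 144  13   3  20] [198.95 145.35] rect [199.  145.4   1.6  12.1  84.3] [0.6236 0.1605 0.01  ]
grey [307 144  26  21 337] [319.86 155.02] rect [319.6 155.2  19.7  25.   63.4] [ 0.5978 -0.2934  0.01  ]
grey [333 152  38  24 444] [347.01 165.67] rect [351.7 163.4  37.9  21.6   3.9] [ 0.5599 -0.3949  0.01  ]
grey [383 154   7  13  41] [387.05 161.24] rect [387.7 160.    6.7  10.7  20.6] [ 0.5802 -0.544   0.01  ]
grey [129 170  21  17 184] [139.56 178.79] rect [139.5 178.5  17.7  17.1  18.4] [0.4915 0.3762 0.01  ]
grey [164 172  50  60 920] [187.37 208.2 ] rect [183.4 204.9  69.3  26.6  48.7] [0.3863 0.1943 0.01  ]
grey [177 172  35  17 231] [198.01 180.07] rect [194.8 177.6  32.6  16.3  29.4] [0.492 0.159 0.01 ]
grey [115 174  10  10  50] [118.46 177.54] rect [119.5 178.5   9.    9.   90. ] [0.4942 0.4545 0.01  ]
grey [252 175   8   7  36] [255.   178.14] rect [254.6 1
[... 1563 characters left out ...]
] rect [214.9 243.7   6.7  11.2  26.6] [0.2578 0.0872 0.01  ]
black [251 134  35  16 287] [267.87 141.24] rect [267.8 141.1  35.2   8.8  14.6] [ 0.6433 -0.0974  0.02  ]
black [236 145  32  22 415] [247.93 155.82] rect [249.3 158.4  29.3  21.4  47.7] [ 0.5862 -0.0243  0.02  ]
black [270 156  18  16 225] [279.03 163.46] rect [278.5 163.5  15.   17.   90. ] [ 0.5602 -0.1405  0.02  ]
black [199 208   7   7  21] [201.95 211.1 ] rect [202.  211.4   7.8   2.8  51.3] [0.3763 0.1389 0.02  ]
black [290 229  16   8  39] [296.05 231.41] rect [296.9 231.6   5.9  15.3  78.7] [ 0.3105 -0.2068  0.02  ]
black [275 237  37  13 184] [293.59 244.83] rect [292.4 243.1  10.4  36.2  81.5] [ 0.2617 -0.1984  0.02  ]
```

View pics/c1.png

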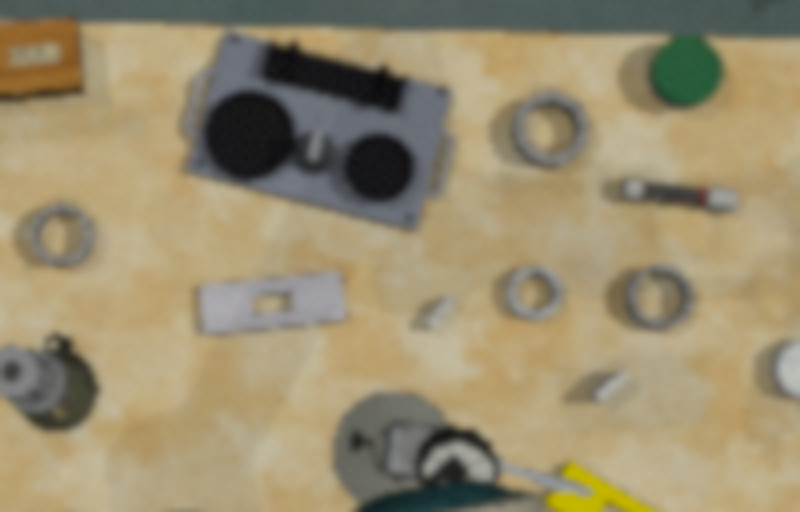

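The crop shows rings at A(550,129), B(533,293), C(658,297) and D(62,235). A looks largest and B smallest, and I'll check that with fitted radii. The plug runs from about (621,188) to (738,200), the keeper is at (272,302), the cups are at (249,135) and (379,167), and the post is at (316,148).

Run:
```python
from h import *
im=np.load("top0.npy").astype(np.uint8)
S=8
def hough(u,v,r,name,z):
    w=20; x0,y0=int(u)-w,int(v)-w
    g=cv2.cvtColor(im[y0:y0+2*w,x0:x0+2*w],cv2.COLOR_RGB2GRAY)
    g=cv2.resize(g,None,fx=S,fy=S,interpolation=cv2.INTER_CUBIC)
    c=cv2.HoughCircles(g,cv2.HOUGH_GRADIENT,1,20,param1=60,param2=8,minRadius=int(r*.85*S),maxRadius=int(r*1.15*S))
    if c is None: print(name,None);return
    for c in c[0][:2]:
        uv=np.array([x0+(c[0]+.5)/S-.5,y0+(c[1]+.5)/S-.5]);p=plane("top",uv,z)
        q=p+[0,.01,0]; k=np.linalg.norm(proj("top",q)-uv)/10
        print(name,uv.round(2),"r mm",round(c[2]/S/k,1),p.round(4))
c=lambda x,y:(185+x/4,122+y/4)
hough(*c(550,129),9.2,"A",.024)
hough(*c(533,293),7.2,"B",.016)
hough(*c(658,297),8.3,"C",.02)
hough(*c(62,235),8.3,"D",.02)
hough(*c(249,135),11.8,"cupL",.022)
hough(*c(379,167),9.2,"cupS",.029)
def bright(x0,y0,x1,y1,fn,z,name):
    s=cv2.resize(im[y0:y1,x0:x1],None,fx=S,fy=S,interpolation=cv2.INTER_CUBIC).astype(int)
    m=fn(s).astype(np.uint8)
    cn=max(cv2.findContours(m,0,1)[0],key=cv2.contourArea)
    box=cv2.boxPoints(cv2.minAreaRect(cn)); uvs=(box+.5)/S-.5+[x0,y0]
    P=np.array([plane("top",u,z) for u in uvs]); e1=P[1]-P[0];e2=P[2]-P[1]
    L=e1 if np.linalg.norm(e1)>np.linalg.norm(e2) else e2
    print(name,P.mean(0).round(4),"sides",np.linalg.norm(e1).round(4),np.linalg.norm(e2).round(4),"long dir deg",np.degrees(np.arctan2(L[1],L[0])).round(1))
bright(228,185,278,210,lambda s:(s.max(2)-s.min(2)<50)&(s.min(2)>110),.012,"keeper")
bright(334,162,372,177,lambda s:(s.max(2)-s.min(2)<45)|(s.max(2)<110)|((s[...,0]>s[...,1]*1.6)),.011,"plug")
bright(225,128,302,181,lambda s:(s[...,2]>s[...,0]-2),.012,"plate")
bright(245,132,290,152,lambda s:s.max(2)<60,.035,"cradle")
for x,y in((305,133),(326,133),(316,130),(316,163)): pass
print("post head",plane("top",c(316,146),.0625).round(4))
s=cv2.resize(im[146:168,250:278],(784,616)[:2],interpolation=cv2.INTER_CUBIC)
```

```text
A None
B None
C None
D None
cupL [247.38 156.12] r mm 44.5 [ 0.5846 -0.0223  0.022 ]
cupS None
keeper [ 0.4306 -0.0435  0.012 ] sides 0.0864 0.1475 long dir deg -88.6
plug [ 0.5513 -0.4124  0.011 ] sides 0.0488 0.1381 long dir deg -91.7
plate [ 0.5955 -0.0855  0.012 ] sides 0.1354 0.2237 long dir deg -103.4
cradle [ 0.6407 -0.0965  0.035 ] sides 0.0369 0.1314 long dir deg -103.3
post head [ 0.5692 -0.0831  0.0625]
```

```bash
cat > m.py <<'E'
from h import *
S=8
def sat(im,x0,y0,x1,y1):
    s=cv2.resize(im[y0:y1,x0:x1],None,fx=S,fy=S,interpolation=cv2.INTER_CUBIC).astype(int)
    return (s[...,0]-s[...,2]),s
def ring(im,u,v,r,name,z,ch=0):
    w=int(r*1.7); x0,y0=int(u)-w,int(v)-w
    d,s=sat(im,x0,y0,x0+2*w+1,y0+2*w+1)
    g=np.clip(d+60,0,255).astype(np.uint8) if ch==0 else s.max(2).clip(0,255).astype(np.uint8)
    g=cv2.normalize(g,None,0,255,cv2.NORM_MINMAX)
    for p2 in (30,22,16,10,6):
        c=cv2.HoughCircles(g,cv2.HOUGH_GRADIENT_ALT if 0 else cv2.HOUGH_GRADIENT,1,10*S,param1=40,param2=p2,minRadius=int(r*.85*S),maxRadius=int(r*1.2*S))
        if c is not None: break
    else: print(name,None);return
    c=c[0][0]; uv=np.array([x0+(c[0]+.5)/S-.5,y0+(c[1]+.5)/S-.5]);p=plane("top",uv,z)
    k=np.linalg.norm(proj("top",p+[0,.01,0])-uv)/10
    print(name,p2,uv.round(2),"r mm",round(c[2]/S/k,1),p.round(4)); return p
def rect(im,x0,y0,x1,y1,z,name,fn=None):
    d,s=sat(im,x0,y0,x1,y1)
    g=np.clip(d+60,0,255).astype(np.uint8)
    m=cv2.threshold(g,0,255,cv2.THRESH_BINARY_INV+cv2.THRESH_OTSU)[1] if fn is None else fn(s).astype(np.uint8)
    cn=max(cv2.findContours(m,0,1)[0],key=cv2.contourArea)
    uvs=(cv2.boxPoints(cv2.minAreaRect(cn))+.5)/S-.5+[x0,y0]
    P=np.array([plane("top",u,z) for u in uvs]); e=[P[1]-P[0],P[2]-P[1]]; n=[np.linalg.norm(a) for a in e]
    L=e[int(n[1]>n[0])]; M=cv2.moments(cn)
    print(name,P.mean(0).round(4),"sides",np.round(n,4),"dir",np.degrees(np.arctan2(L[1],L[0])).round(1),"centroid",plane("top",((M["m10"]/M["m00"]+.5)/S-.5+x0,(M["m01"]/M["m00"]+.5)/S-.5+y0),z).round(4))
E
python3 - <<'E'
from m import *
im=np.load("top0.npy").astype(np.uint8)
c=lambda x,y:(185+x/4,122+y/4)
ring(im,*c(550,129),9.3,"A",.024);ring(im,*c(533,293),7.0,"B",.016)
ring(im,*c(658,297),8.2,"C",.02);ring(im,*c(62,235),8.2,"D",.02)
ring(im,*c(249,135),11.8,"cupL",.022,1);ring(im,*c(379,167),9.2,"cupS",.029,1)
rect(im,230,186,276,208,.012,"keeper"); rect(im,230,186,276,208,.012,"keeperB",lambda s:s[...,2]>130)
rect(im,334,162,374,178,.011,"plug")
d,s=sat(im,334,162,374,178)
print(im[198,228:280].tolist()[::3],im[168:172,336:372:3].tolist())
E
```

```text
A 30 [322.   154.12] r mm 36.9 [ 0.5985 -0.299   0.024 ]
B 30 [317.5  195.38] r mm 27.6 [ 0.445  -0.2847  0.016 ]
C 30 [349.25 196.12] r mm 32.0 [ 0.4447 -0.4007  0.02  ]
D 30 [200.62 179.5 ] r mm 31.7 [0.493  0.1482 0.02  ]
cupL 30 [247.   155.25] r mm 41.5 [ 0.5879 -0.0209  0.022 ]
cupS 30 [279.88 164.  ] r mm 33.2 [ 0.5566 -0.1431  0.029 ]
keeper [ 0.4314 -0.0445  0.012 ] sides [0.1367 0.0509] dir -82.0 centroid [ 0.4317 -0.0447  0.012 ]
keeperB [ 0.4252 -0.0478  0.012 ] sides [0.1365 0.0671] dir -84.7 centroid [ 0.429  -0.0476  0.012 ]
plug [ 0.5517 -0.4124  0.011 ] sides [0.0477 0.1367] dir -92.5 centroid [ 0.5487 -0.4043  0.011 ]
[[187, 165, 120], [184, 162, 115], [148, 134, 110], [170, 169, 172], [172, 170, 174], [171, 168, 173], [162, 161, 163], [163, 151, 121], [178, 163, 130], [144, 135, 109], [145, 142, 136], [160, 159, 162], [161, 159, 162], [158, 157, 161], [167, 162, 158], [185, 168, 127], [186, 165, 120], [184, 163, 115]] [[[134, 123, 99], [119, 108, 85], [143, 142, 137], [135, 127, 121], [90, 87, 77], [102, 99, 86], [114, 105, 87], [129, 115, 87], [143, 117, 81], [151, 137, 112], [163, 145, 113], [168, 148, 107]], [[131, 121, 97], [116, 106, 84], [143, 141, 136], [126, 121, 116], [68, 66, 62], [71, 70, 66], [75, 71, 64], [88, 81, 67], [114, 86, 67], [144, 138, 127], [155, 146, 130], [162, 144, 112]], [[133, 124, 100], [115, 104, 82], [129, 128, 123], [112, 109, 104], [69, 68, 64], [63, 62, 60], [63, 61, 58], [68, 65, 60], [97, 63, 58], [146, 145, 139], [156, 153, 146], [161, 147, 122]], [[144, 134, 109], [118, 107, 83], [116, 112, 102], [103, 97, 88], [84, 77, 69], [68, 64, 59], [66, 60, 56], [67, 61, 58], [90, 58, 55], [148, 146, 141], [159, 156, 150], [160, 149, 127]]]
```

Fitted outer radii, in mm: A(322,154) 36.9, B(317.5,195) 27.6, C(349,196) 32.0, D(201,179) 31.7. So A is the largest and B the smallest, as in the crop. Both carrier estimates agree, putting the post near (0.572,-0.081). I still need the stand's height and the open-fingertip offset.

Run:
```python
from m import *
from scipy.spatial.transform import Rotation as R
im=np.load("top0.npy").astype(np.uint8)
def tri(a,b):
    o1,d1=ray("top",a);o2,d2=ray("scene",b)
    A=np.c_[d1,-d2];t=np.linalg.lstsq(A,o2-o1,rcond=None)[0]
    p,q=o1+d1*t[0],o2+d2*t[1];return ((p+q)/2).round(3),np.linalg.norm(p-q).round(4)
f=1/1.5625
print("stand top",tri((467*f,368*f),(376*f,212*f)),"stand base",plane("top",(425*f,365*f),0).round(3))
print("indicator stand",tri((298*f,338*f),(336*f,168*f)))
print("green jar",plane("top",(557*f,217*f),.03).round(3), "magn arm tip",plane("top",(520*f,380*f),.2).round(3))
cc=lambda x,y:(185+x/4-.4,122+y/4-.4)
a,b=cc(621,187),cc(738,200)
pa,pb=plane("top",a,.011),plane("top",b,.011);print("plug",((pa+pb)/2).round(4),np.linalg.norm(pa-pb).round(3),np.degrees(np.arctan2(*(pb-pa)[1::-1])))
# handle dark blob
d,s=sat(im,336,162,374,178); m=(s.max(2)<100).astype(np.uint8)
cn=max(cv2.findContours(m,0,1)[0],key=cv2.contourArea);(x,y),wh,an=cv2.minAreaRect(cn)
print("handle",plane("top",(336+x/S,162+y/S),.011).round(4),np.array(wh)/S,an)
sc=eyes.get_image("scene"); S_=manip.get_state(); q=S_["ee_rot"]; Rm=R.from_quat([q[1],q[2],q[3],q[0]]); T=S_["position"]
print("yaxis",Rm.as_matrix()[:,1].round(3))
v=sc.copy()
for sg in(-1,1):
    for k,dz in enumerate((-.008,0,.011)):
        p=T+Rm.apply([0,sg*.0428,dz]);u=proj("scene",p);print(sg,dz,u.round(1))
crop(v,230,180,90,90,6,"g0.png")
```

```text
stand top (array([ 0.29 , -0.183,  0.317]), np.float64(0.0035)) stand base [ 0.301 -0.12   0.   ]
indicator stand (array([0.346, 0.141, 0.278]), np.float64(0.0075))
green jar [ 0.658 -0.425  0.03 ] magn arm tip [ 0.272 -0.306  0.2  ]
plug [ 0.5441 -0.4223  0.011 ] 0.109 -95.06709487455674
handle [ 0.5408 -0.42    0.011 ] [16.27484512  4.26541758] 6.340190887451172
yaxis [ 0.324 -0.946 -0.001]
-1 -0.008 [257.5 236.5]
-1 0 [257.5 239.8]
-1 0.011 [257.5 244.2]
1 -0.008 [290.6 255.5]
1 0 [290.4 258.8]
1 0.011 [290.2 263.4]
```

View pics/g0.png

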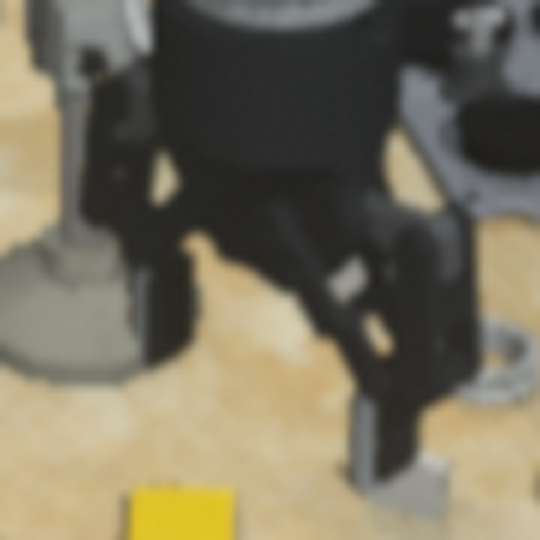

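The crop shows the open fingertips at about (255,240) and (290,261), so open tips stand roughly 4 mm ahead of the TCP. The stand is 0.32 m high and the path clears it. Now moving to ring A.

Emit:
drive_tool --rows '[[[0, 0, 0.18], [4.6, 2.7, 0], 8.5], [[0, 0, 0.18], [4.6, 2.7, 0], 8.5], [[0, 0, 0.18], [4.6, 2.7, 0], 8.5], [[0, 0, 0.18], [4.6, 2.7, 0], 8.5], [[0, 0, 0.18], [4.6, 2.7, 0], 8.5], [[0, 0, 0.18], [4.6, 2.7, 0], 8.5], [[0, 0, 0.18], [4.6, 2.7, 0], 8.5], [[0, 0, 0.18], [4.6, 2.7, 0], 8.5]]' --force 50

```text
clock: 1.2
position: [0.5555, -0.327, 0.2421]
ee_rot: [-0.0, 0.631, 0.776, -0.0]
contact_force: [0.2, -0.8, -1.0]
width: 0.0849
gripper_force: 0.0
```

Emit:
drive_tool --rows '[[[0, 0, 0.17], [2.2, 1.4, -2], 8.5], [[0, 0, 0.17], [2.1, 1.4, -4], 8.5], [[0, 0, 0], [0, 0, -5], 8.5], [[0, 0, 0], [0, 0, -4], 8.5], [[0, 0, 0], [0, 0, -2], 8.5], [[0, 0, 0], [0, 0, 0], 8.5]]'

```text
clock: 1.95
position: [0.5959, -0.2992, 0.07]
ee_rot: [-0.002, 0.493, 0.87, 0.0]
contact_force: [0.3, 0.1, 0.3]
width: 0.0848
gripper_force: 0.0
```

Run:
```python
from h import *
print(st())
a=eyes.get_image("top");b=eyes.get_image("scene")
p=proj("scene",[.5985,-.299,.024]).astype(int);print(p)
A=cv2.resize(a[125:185,290:350],(400,400),interpolation=2);B=cv2.resize(b[p[1]-45:p[1]+15,p[0]-30:p[0]+30],(400,400),interpolation=2)
cv2.imwrite("pics/a1.png",np.hstack([A,B])[:,:,::-1])
```

```text
(1.95, array([ 0.5959, -0.2992,  0.07  ]), array([-0.57 ,  0.539,  1.528,  0.   ,  1.079, -1.109]))
[354 223]
```

View pics/a1.png

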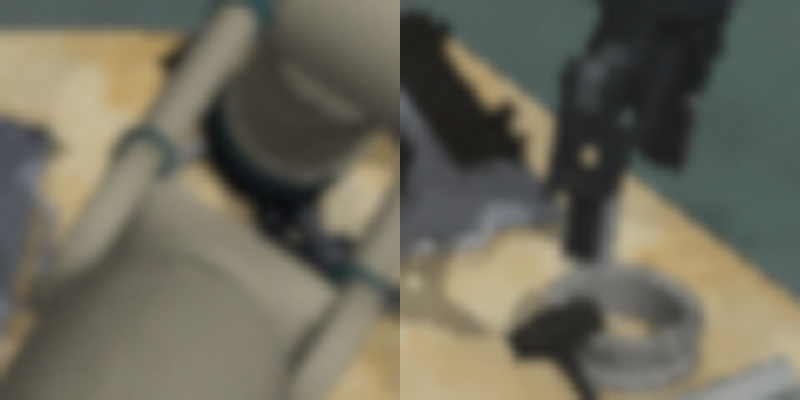

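Left (top view): the arm hides the ring. Right (scene view): the fingers at (590,255) and (665,160) straddle the ring at (625,325), so the approach is good. Descending and gripping.

Emit:
drive_tool --rows '[[[0, 0, 0], [0.25, 0, -2], 8.5], [[0, 0, 0], [0, 0, -2], 8.5], [[0, 0, 0], [0, 0, -1.7], 8.5], [[0, 0, 0], [0, 0, 0], 8.5], [[0, 0, 0], [0, 0, 0], 6.5], [[0, 0, 0], [0, 0, 0], 6.5], [[0, 0, 0], [0, 0, 0], 6.5]]'

```text
clock: 2.92
position: [0.6013, -0.3003, 0.0175]
ee_rot: [0.002, 0.493, 0.87, 0.0]
contact_force: [-0.0, 1.9, 5.8]
width: 0.0659
gripper_force: 54.8
```

Emit:
drive_tool --rows '[[[0, 0, 0], [0, 0, 2], 6.5], [[0, 0, 0], [0, 0, 4], 6.5], [[0, 0, 0], [0, 0, 4], 6.5], [[0, 0, 0], [0, 0, 0], 6.5], [[0, 0, 0], [0, 0, 0], 6.5]]'

```text
clock: 3.55
position: [0.5986, -0.2995, 0.1141]
ee_rot: [-0.001, 0.493, 0.87, -0.0]
contact_force: [0.3, -0.4, -3.5]
width: 0.0661
gripper_force: 56.9
```

Run:
```python
from h import *
print(st(), manip.get_state()["contact_force"])
b=eyes.get_image("scene")
p=proj("scene",manip.get_state()["position"]).astype(int);print(p)
crop(b,p[0]-35,p[1]-30,70,60,9,"a2.png")
```

```text
(3.55, array([ 0.5986, -0.2995,  0.1141]), array([-0.568,  0.502,  1.472, -0.   ,  1.169, -1.107])) [ 0.27596474 -0.4026497  -3.48790206]
[358 197]
```

View pics/a2.png

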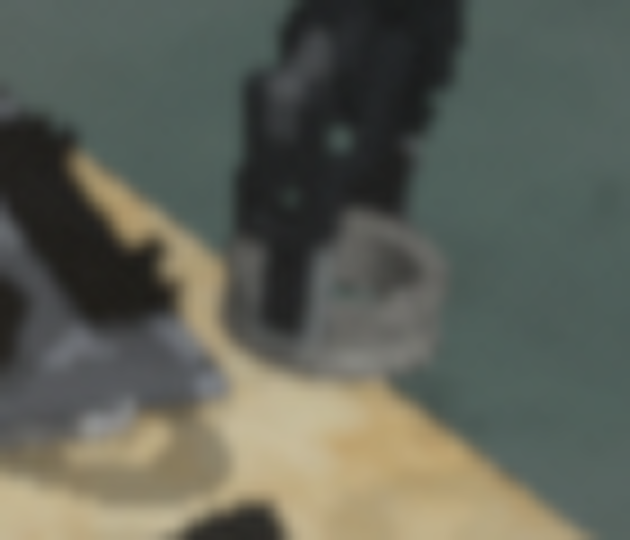

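The crop shows the ring held level, with the near fingertip at (290,330) just above the ring's lower edge. Carrying it to the large cup.

Emit:
drive_tool --rows '[[[0, 0, 0], [-0.1, 3, 0], 6.5], [[0, 0, 0], [-0.2, 5, 0], 6.5], [[0, 0, 0], [-0.2, 5, 0], 6.5], [[0, 0, 0], [-0.2, 5, 0], 6.5], [[0, 0, 0], [-0.2, 5, 0], 6.5], [[0, 0, 0], [-0.2, 4.9, 0], 6.5], [[0, 0, 0], [0, 0, 0], 6.5], [[0, 0, 0], [0, 0, 0], 6.5]]'

```text
clock: 4.6
position: [0.588, -0.021, 0.1139]
ee_rot: [-0.001, 0.493, 0.87, -0.001]
contact_force: [1.0, 0.8, -3.9]
width: 0.0663
gripper_force: 56.9
```

Emit:
drive_tool --rows '[[[0, 0, 0], [0, 0, -2], 6.5], [[0, 0, 0], [0, 0, -2], 6.5], [[0, 0, 0], [0, 0, -1.9], 6.5], [[0, 0, 0], [0, 0, 0], 6.5], [[0, 0, 0], [0, 0, 0], 6.5]]'

```text
clock: 5.22
position: [0.5892, -0.022, 0.0565]
ee_rot: [0.0, 0.494, 0.87, 0.0]
contact_force: [1.4, 0.4, -2.9]
width: 0.0661
gripper_force: 57.1
```

Run:
```python
from h import *
print(st(), manip.get_state()["contact_force"])
b=eyes.get_image("scene")
p=proj("scene",manip.get_state()["position"]).astype(int);print(p)
crop(b,p[0]-45,p[1]-35,90,60,8,"a3.png")
```

```text
(5.225, array([ 0.5892, -0.022 ,  0.0565]), array([-0.155,  0.454,  1.732, -0.   ,  0.954, -0.693])) [ 1.42031667  0.41206108 -2.87437796]
[302 174]
```

View pics/a3.png

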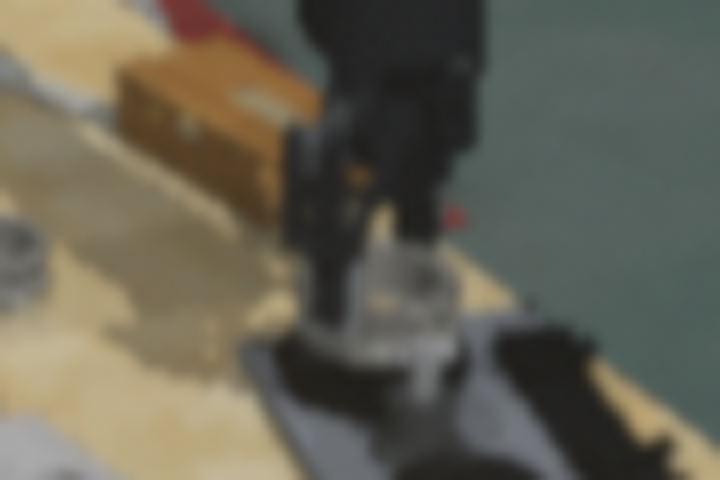

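The ring is held just above the large cup: ring about 300–462 px, cup about 275–470 px. Lowering it in.

Emit:
drive_tool --rows '[[[0, 0, 0], [-0.1, 0.1, -1], 6.5], [[0, 0, 0], [0, 0, -0.7], 6.5], [[0, 0, 0], [0, 0, -0.4], 6.5], [[0, 0, 0], [0, 0, -0.2], 6.5], [[0, 0, 0], [0, 0, 0], 6.5], [[0, 0, 0], [0, 0, 0], 6.5]]'

```text
clock: 6.02
position: [0.588, -0.0199, 0.0335]
ee_rot: [0.0, 0.493, 0.87, 0.0]
contact_force: [1.4, 1.1, -2.6]
width: 0.066
gripper_force: 57.1
```

Still free. I'll go down a little more, feeling for contact.

Emit:
drive_tool --rows '[[[0, 0, 0], [0, 0, -0.15], 6.5], [[0, 0, 0], [0, 0, -0.15], 6.5], [[0, 0, 0], [0, 0, 0], 6.5]]'

```text
clock: 6.4
position: [0.5882, -0.02, 0.0326]
ee_rot: [0.001, 0.493, 0.87, 0.0]
contact_force: [-3.9, 1.8, 10.8]
width: 0.0658
gripper_force: 58.2
```

Emit:
drive_tool --rows '[[[0, 0, 0], [-0.1, 0.05, 0.05], 6.5], [[0, 0, 0], [0, 0, 0], 6.5], [[0, 0, 0], [0, 0, 0], 7.6], [[0, 0, 0], [0, 0, 0], 8.0], [[0, 0, 0], [0, 0, 0], 8.0], [[0, 0, 0], [0, 0, 2], 8.3], [[0, 0, 0], [0, 0, 5], 8.3], [[0, 0, 0], [0, 0, 5], 8.3]]'

```text
clock: 7.4
position: [0.5862, -0.0195, 0.1514]
ee_rot: [-0.001, 0.493, 0.87, -0.0]
contact_force: [0.8, 0.4, 0.7]
width: 0.0831
gripper_force: 0.0
```

Emit:
drive_tool --rows '[[[0, 0, -0.175], [-1.5, -3.3, 0], 8], [[0, 0, -0.175], [-1.8, -3.3, 0], 8], [[0, 0, -0.175], [-1.8, -3.3, 0], 8], [[0, 0, -0.175], [-1.8, -3.3, 0], 8], [[0, 0, -0.175], [-1.8, -3.3, 0], 8], [[0, 0, -0.175], [-1.8, -3.3, 0], 8], [[0, 0, -0.175], [-1.8, -3.3, 0], 7.5], [[0, 0, -0.175], [-1.8, -3.3, 0], 7.5]]'

```text
clock: 8.4
position: [0.4449, -0.2845, 0.1506]
ee_rot: [-0.0, 0.939, 0.345, -0.0]
contact_force: [1.2, -0.2, 0.4]
width: 0.0748
gripper_force: 0.0
```

Run:
```python
from m import *
print(st())
im=eyes.get_image("top")
p=proj("top",[.587,-.0206,.039])
ring(im,*p,9.3,"Aseat",.039,1)
crop(im,185,122,130,100,6,"t2.png")
```

```text
(8.4, array([ 0.4449, -0.2845,  0.1506]), array([-0.701,  0.276,  1.748, -0.   ,  1.118,  0.166]))
Aseat 30 [247.38 155.25] r mm 35.0 [ 0.5845 -0.0225  0.039 ]
```

View pics/t2.png

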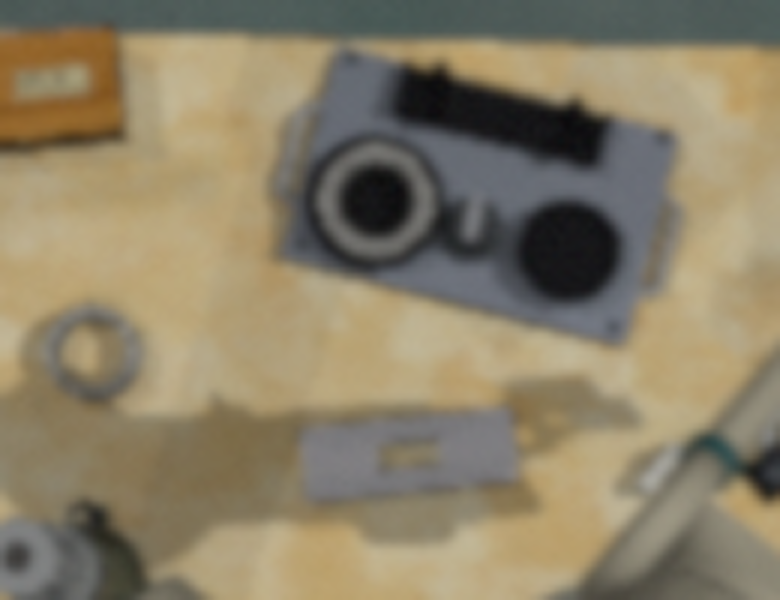

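The picture shows the large ring concentric in its cup at (375,200), with the fitted radius exactly 35.0 mm at seated height, so it is seated. Descending on ring B.

Emit:
drive_tool --rows '[[[0, 0, 0], [0, 0, -4], 7.2], [[0, 0, 0], [0, 0, -4], 7.0], [[0, 0, 0], [0, 0, -3], 7.0], [[0, 0, 0], [0, 0, -2.4], 7.0], [[0, 0, 0], [0, 0, 0], 7.0], [[0, 0, 0], [0, 0, 0], 7.0]]'

```text
clock: 9.2
position: [0.4462, -0.2839, 0.0174]
ee_rot: [0.001, 0.938, 0.348, 0.0]
contact_force: [-0.2, -0.4, -0.2]
width: 0.0699
gripper_force: 0.0
```

Emit:
drive_tool --rows '[[[0, 0, 0], [0, 0, -0.1], 4.4], [[0, 0, 0], [0, 0, 0], 4.4], [[0, 0, 0], [0, 0, 0], 4.4], [[0, 0, 0], [0, 0, 0], 4.4], [[0, 0, 0], [0, 0, 0], 4.4]]'

```text
clock: 9.82
position: [0.447, -0.2847, 0.0177]
ee_rot: [0.002, 0.938, 0.348, 0.001]
contact_force: [-0.2, 0.1, 5.3]
width: 0.0461
gripper_force: 50.2
```

Emit:
drive_tool --rows '[[[0, 0, 0], [0, 0, 3], 4.4], [[0, 0, -0.08], [0, 0, 4], 4.4], [[0, 0, -0.08], [2.2, 2.9, 2], 4.4], [[0, 0, 0], [2.2, 2.9, 0], 4.4], [[0, 0, 0], [2.2, 2.9, 0], 4.4], [[0, 0, 0], [2.2, 2.9, 0], 4.4], [[0, 0, 0], [2.2, 2.8, 0], 4.4], [[0, 0, 0], [0, 0, 0], 4.4]]'

```text
clock: 10.82
position: [0.557, -0.1376, 0.1063]
ee_rot: [0.0, 0.962, 0.273, 0.001]
contact_force: [-1.6, -0.4, -1.8]
width: 0.0463
gripper_force: 52.0
```

Emit:
drive_tool --rows '[[[0, 0, 0], [0, 0, -2], 4.4], [[0, 0, 0], [0, 0, -2], 4.4], [[0, 0, 0], [0, 0, 0], 4.4], [[0, 0, 0], [0, 0, 0], 4.4]]'

```text
clock: 11.32
position: [0.5559, -0.1401, 0.0666]
ee_rot: [0.0, 0.963, 0.271, 0.0]
contact_force: [-0.0, -0.6, -1.5]
width: 0.046
gripper_force: 52.0
```

Run:
```python
from h import *
print(st(), manip.get_state()["contact_force"])
b=eyes.get_image("scene")
p=proj("scene",manip.get_state()["position"]).astype(int)
crop(b,p[0]-40,p[1]-30,80,60,9,"b3.png")
```

```text
(11.325, array([ 0.5559, -0.1401,  0.0666]), array([-0.368,  0.423,  1.759, -0.   ,  0.959,  0.653])) [-0.0341415  -0.60848214 -1.4625047 ]
```

View pics/b3.png

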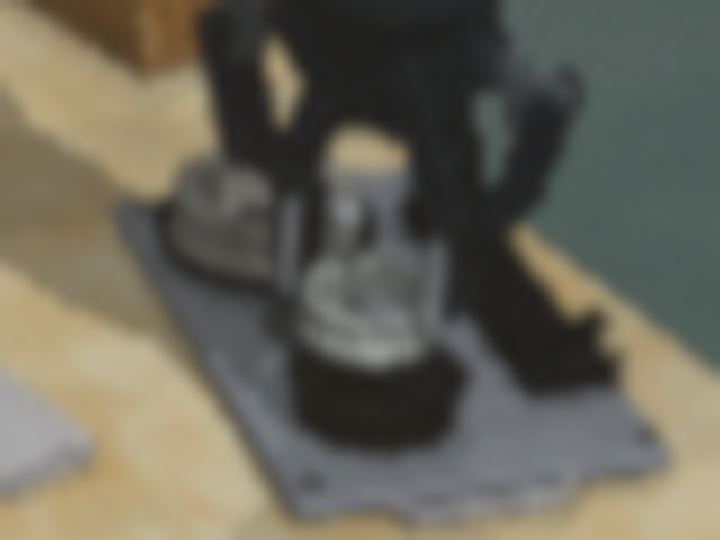

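The crop shows the small ring (about 300–430 px) over the small cup (295–468 px), roughly 1.5 px left of centre. I'll shift it about 3 mm and lower.

Emit:
drive_tool --rows '[[[0, 0, 0], [0.3, -0.15, -1], 4.4], [[0, 0, 0], [0, 0, -0.8], 4.4], [[0, 0, 0], [0, 0, -0.3], 4.4], [[0, 0, 0], [0, 0, -0.2], 4.4], [[0, 0, 0], [0, 0, -0.15], 4.4], [[0, 0, 0], [0, 0, 0], 4.4], [[0, 0, 0], [0, 0, 0], 4.4]]'

```text
clock: 12.25
position: [0.5588, -0.1411, 0.0415]
ee_rot: [0.0, 0.962, 0.271, 0.0]
contact_force: [0.7, 1.2, -1.8]
width: 0.0459
gripper_force: 52.0
```

Emit:
drive_tool --rows '[[[0, 0, 0], [0, 0, -0.15], 4.4], [[0, 0, 0], [0, 0, 0], 4.4], [[0, 0, 0], [0, 0, 0], 4.4]]'

```text
clock: 12.62
position: [0.559, -0.1411, 0.0408]
ee_rot: [0.0, 0.962, 0.271, 0.0]
contact_force: [-1.2, 0.4, 6.1]
width: 0.0455
gripper_force: 52.5
```

Emit:
drive_tool --rows '[[[0, 0, 0], [0, 0, 0], 5.6], [[0, 0, 0], [0, 0, 0], 6.2], [[0, 0, 0], [0, 0, 0], 6.2], [[0, 0, 0], [0, 0, 3], 6.2], [[0, 0, 0], [0, 0, 5], 6.2], [[0, 0, 0], [0, 0, 3], 6.2]]'

```text
clock: 13.38
position: [0.5596, -0.1414, 0.152]
ee_rot: [0.001, 0.962, 0.271, 0.001]
contact_force: [-0.1, 0.3, -0.8]
width: 0.0622
gripper_force: 0.0
```

Emit:
drive_tool --rows '[[[0, 0, 0.15], [-0.2, -4, 0], 6.2], [[0, 0, 0.16], [-0.2, -4, 0], 6.2], [[0, 0, 0.16], [-0.2, -4, 0], 6.2], [[0, 0, 0.16], [-0.2, -4, 0], 5.6], [[0, 0, 0.16], [-0.2, -4, 0], 5.6], [[0, 0, 0.15], [-0.2, -4, 0], 5.6], [[0, 0, 0], [-0.2, -3.9, 0], 5.6], [[0, 0, 0], [0, 0, 0], 5.6]]'

```text
clock: 14.38
position: [0.5442, -0.4232, 0.1491]
ee_rot: [0.0, 0.736, 0.677, -0.0]
contact_force: [0.5, 0.2, -0.6]
width: 0.0555
gripper_force: 0.0
```

Run:
```python
from m import *
print(st())
im=eyes.get_image("top"); b=eyes.get_image("scene")
p=proj("top",[.557,-.1415,.039])
ring(im,*p,7.2,"Bseat",.039,1)
A=cv2.resize(im[130:180,225:295],(560,400),interpolation=2)
q=proj("scene",[.543,-.422,.011]).astype(int)
B=cv2.resize(b[q[1]-40:q[1]+20,q[0]-18:q[0]+18],(240,400),interpolation=2)
cv2.imwrite("pics/p1.png",np.hstack([A,B])[:,:,::-1]);print(q)
```

```text
(14.375, array([ 0.5442, -0.4232,  0.1491]), array([-7.610e-01,  5.020e-01,  1.379e+00, -1.000e-03,  1.260e+00,
       -6.770e-01]))
Bseat 30 [278.12 163.5 ] r mm 29.3 [ 0.5565 -0.1359  0.039 ]
[365 255]
```

View pics/p1.png

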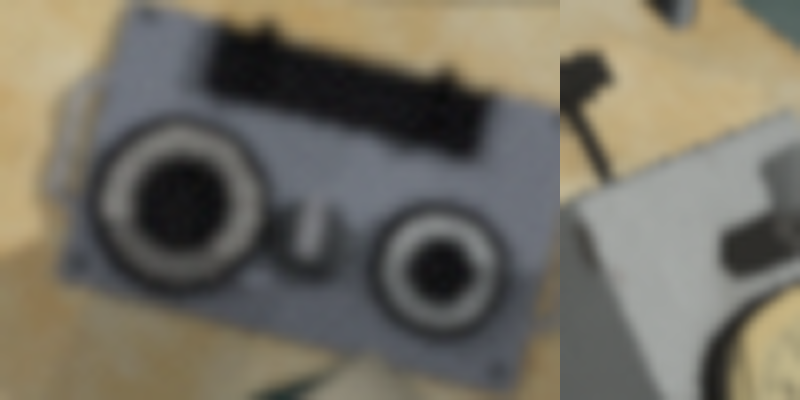

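Left: both rings are centred in their black cups at (180,205) and (437,270). Right: the plug is hidden behind the gauge. Descending on the plug handle.

Emit:
drive_tool --rows '[[[0, 0, 0], [0, 0.3, -4], 5.6], [[0, 0, 0], [0, 0, -4], 5.6], [[0, 0, 0], [0, 0, -3], 5.6], [[0, 0, 0], [0, 0, -2.2], 5.6], [[0, 0, 0], [0, 0, 0], 5.6], [[0, 0, 0], [0, 0, 0], 5.6]]'

```text
clock: 15.22
position: [0.5455, -0.4167, 0.0189]
ee_rot: [0.001, 0.735, 0.678, 0.0]
contact_force: [0.3, -0.9, 0.2]
width: 0.0561
gripper_force: 0.0
```

Emit:
drive_tool --rows '[[[0, 0, 0], [0, 0, 0], 1.4], [[0, 0, 0], [0, 0, 0], 1.4], [[0, 0, 0], [0, 0, 0], 1.4], [[0, 0, 0], [0, 0, 0], 1.4], [[0, 0, 0], [0, 0, 0], 1.4], [[0, 0, 0], [0, 0, 0], 1.4]]' --force 40

```text
clock: 15.98
position: [0.5452, -0.4174, 0.0191]
ee_rot: [0.001, 0.735, 0.678, 0.0]
contact_force: [-0.0, 0.9, 5.5]
width: 0.0169
gripper_force: 39.2
```

Emit:
drive_tool --rows '[[[0, 0, 0], [0, 0, 4], 1.4], [[0, 0, -0.05], [0, 2, 5], 1.4], [[0, 0, -0.05], [1.6, 5, 2], 1.4], [[0, 0, -0.05], [1.6, 5, 0], 1.4], [[0, 0, 0], [1.6, 5, 0], 1.4], [[0, 0, 0], [1.6, 5, 0], 1.4], [[0, 0, 0], [1.6, 5, 0], 1.4], [[0, 0, 0], [1.7, 5, 0], 1.4]]'

```text
clock: 16.98
position: [0.6417, -0.0954, 0.1274]
ee_rot: [-0.0, 0.784, 0.621, -0.0]
contact_force: [0.5, 0.6, -0.4]
width: 0.0165
gripper_force: 39.3
```

Emit:
drive_tool --rows '[[[0, 0, 0], [0, 0, -3], 1.4], [[0, 0, 0], [0, 0, -2.5], 1.4], [[0, 0, 0], [0, 0, 0], 1.4], [[0, 0, 0], [0, 0, 0], 1.4]]'

```text
clock: 17.48
position: [0.6422, -0.0974, 0.0734]
ee_rot: [0.0, 0.784, 0.621, 0.0]
contact_force: [0.4, 0.2, -0.3]
width: 0.0165
gripper_force: 39.4
```

Run:
```python
from h import *
print(st(), manip.get_state()["contact_force"])
b=eyes.get_image("scene")
p=proj("scene",manip.get_state()["position"]).astype(int)
crop(b,p[0]-45,p[1]-25,90,60,8,"p3.png")
```

```text
(17.475, array([ 0.6422, -0.0974,  0.0734]), array([-0.258,  0.511,  1.572, -0.   ,  1.057, -0.026])) [ 0.37826529  0.19585394 -0.28531455]
```

View pics/p3.png

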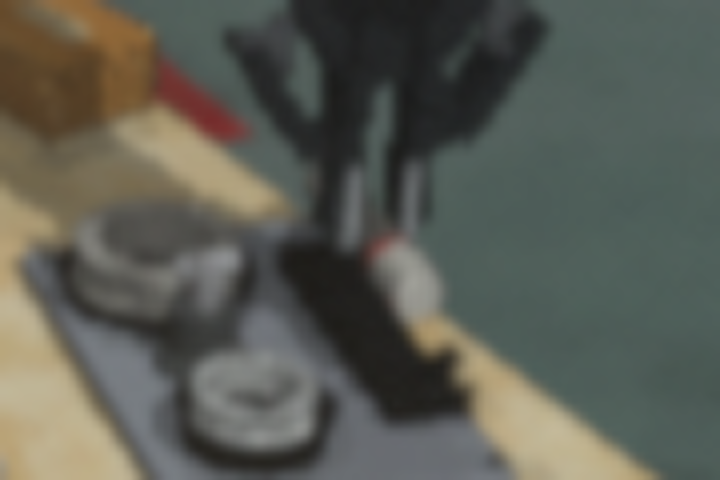

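Run:
```python
from h import *
T=np.array([.6422,-.0974,.0734]); d=np.array([-.2334,-.9724,0]); o=proj("scene",T).astype(int)-[45,25]
f=lambda p:((proj("scene",p)-o+.5)*8).round(0)
for L in(.03,.041,.052): print("plug",L,f(T-[0,0,.008]+d*L))
y=np.array([-.9724,.2334,0]);P=np.array([.5725,-.0805,0])
for yy in(-.07,-.075):
  for x in(.066,.062,0,-.062,-.066): print("cradle",yy,x,f(P+y*yy-d*x+[0,0,.026]))
print("post",f(P+[0,0,.0625]),"plate corner",f(P+y*-.094+d*.111+[0,0,.012]),f(P+y*.046-d*.111+[0,0,.012]))
```

```text
plug 0.03 [390. 263.]
plug 0.041 [400. 276.]
plug 0.052 [411. 290.]
cradle -0.07 0.066 [296. 237.]
cradle -0.07 0.062 [299. 242.]
cradle -0.07 0 [351. 312.]
cradle -0.07 -0.062 [408. 388.]
cradle -0.07 -0.066 [411. 393.]
cradle -0.075 0.066 [307. 236.]
cradle -0.075 0.062 [310. 240.]
cradle -0.075 0 [363. 311.]
cradle -0.075 -0.062 [419. 386.]
cradle -0.075 -0.066 [423. 391.]
post [196. 254.] plate corner [508. 474.] [  6. 247.]
```

The crop shows the plug held level with its near end at (412,288), against a predicted (411,290). It is aligned over the cradle, whose ends are at about (307,245) and (428,395). Lowering straight down.

Emit:
drive_tool --rows '[[[0, 0, 0], [0.05, 0, -1.5], 1.4], [[0, 0, 0], [0, 0, -1], 1.4], [[0, 0, 0], [0, 0, -0.5], 1.4], [[0, 0, 0], [0, 0, -0.3], 1.4], [[0, 0, 0], [0, 0, 0], 1.4], [[0, 0, 0], [0, 0, 0], 1.4]]'

```text
clock: 18.27
position: [0.6447, -0.0977, 0.0411]
ee_rot: [0.002, 0.784, 0.621, 0.002]
contact_force: [3.9, -0.7, 5.3]
width: 0.0165
gripper_force: 39.9
```

Emit:
drive_tool --rows '[[[0, 0, 0], [0.15, -0.05, 0], 1.4], [[0, 0, 0], [0.15, 0, -0.1], 1.4], [[0, 0, 0], [0, 0, -0.1], 1.4], [[0, 0, 0], [0, 0, 0], 1.4], [[0, 0, 0], [0, 0, 0], 1.4]]'

```text
clock: 18.9
position: [0.6466, -0.0981, 0.0392]
ee_rot: [0.001, 0.784, 0.621, 0.001]
contact_force: [2.1, -1.4, 7.1]
width: 0.0166
gripper_force: 40.4
```

Emit:
drive_tool --rows '[[[0, 0, 0], [0, 0, 0], 2.2], [[0, 0, 0], [0, 0, 0], 3.5], [[0, 0, 0], [0, 0, 0], 4.2], [[0, 0, 0], [0, 0, 0], 4.2], [[0, 0, 0], [0, 0, 2], 4.2], [[0, 0, 0], [0, 0, 5], 4.2], [[0, 0, 0], [0, 0, 5], 5]]'

```text
clock: 19.77
position: [0.6445, -0.0973, 0.1583]
ee_rot: [-0.001, 0.784, 0.621, -0.001]
contact_force: [0.6, -0.2, -0.1]
width: 0.0497
gripper_force: 0.0
```

Run:
```python
from m import *
im=eyes.get_image("top"); b=eyes.get_image("scene")
A=cv2.resize(im[125:215,220:300],(533,600),interpolation=2)
B=cv2.resize(b[165:235,292:322],(257,600),interpolation=2)
cv2.imwrite("pics/k1.png",np.hstack([A,B])[:,:,::-1])
rect(im,230,186,276,212,.012,"keeper")
rect(im,230,186,276,212,.012,"keeperC",lambda s:(s[...,0]-s[...,2]<10)&(s[...,2]>90))
print(plane("top",(252.4-.4,197.1-.4),.006))
```

```text
keeper [ 0.4279 -0.038   0.012 ] sides [0.1558 0.0961] dir -88.6 centroid [ 0.4292 -0.0326  0.012 ]
keeperC [ 0.4348 -0.1032  0.012 ] sides [0.0307 0.0141] dir -2.0 centroid [ 0.4322 -0.1033  0.012 ]
[ 0.43521643 -0.04318526  0.006     ]
```

View pics/k1.png

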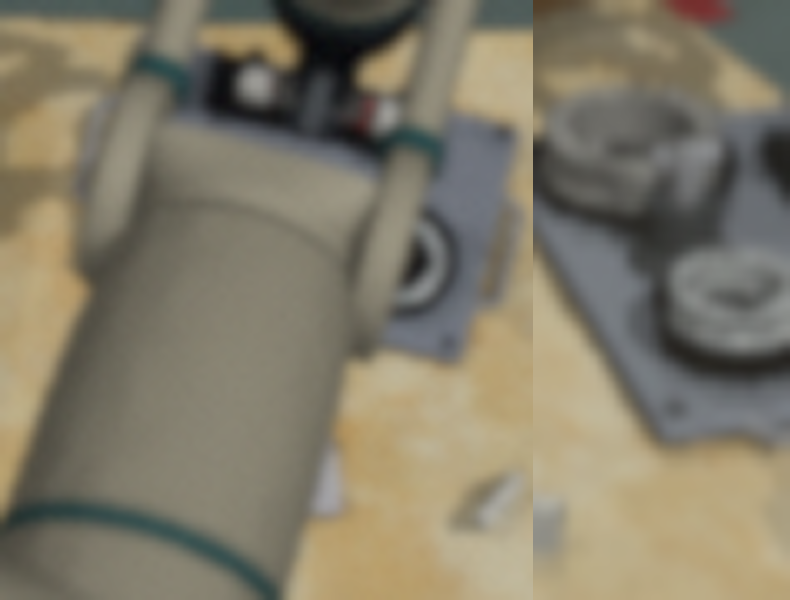

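The picture shows the plug in the cradle, its steel ends at (257,85) and (375,110). The small ring is seated and the post is free. Going for the grey keeper.

Emit:
drive_tool --rows '[[[0, 0, 0.06], [-3, 0.7, 0], 7], [[0, 0, 0.06], [-3.6, 0.9, 0], 7], [[0, 0, 0.06], [-3.6, 0.9, 0], 7], [[0, 0, 0.06], [-3.6, 1, 0], 7], [[0, 0, 0.06], [-3.6, 1, 0], 7], [[0, 0, 0.07], [-3.6, 1, 0], 7], [[0, 0, 0], [0, 0, -3], 7], [[0, 0, 0], [0, 0, 0], 7]]'

```text
clock: 20.88
position: [0.4328, -0.0419, 0.1262]
ee_rot: [-0.002, 0.656, 0.755, -0.001]
contact_force: [-0.4, 1.1, 0.2]
width: 0.0698
gripper_force: 0.0
```

Emit:
drive_tool --rows '[[[0, 0, 0], [0, 0, -4], 7], [[0, 0, 0], [0, 0, -4], 7], [[0, 0, 0], [0, 0, -2], 7], [[0, 0, 0], [0, 0, 0], 7], [[0, 0, 0], [0, 0, 0], 7]]'

```text
clock: 21.5
position: [0.4365, -0.0429, 0.0287]
ee_rot: [0.001, 0.656, 0.755, 0.0]
contact_force: [0.5, -0.2, 0.1]
width: 0.0697
gripper_force: 0.0
```

Emit:
drive_tool --rows '[[[0, 0, 0], [-0.2, 0, -1.2], 7], [[0, 0, 0], [0, 0, 0], 7], [[0, 0, 0], [0, 0, 0], 4.2], [[0, 0, 0], [0, 0, 0], 4.2], [[0, 0, 0], [0, 0, 0], 4.2], [[0, 0, 0], [0, 0, 0], 4.2]]' --force 60

```text
clock: 22.25
position: [0.4337, -0.0426, 0.0166]
ee_rot: [0.001, 0.656, 0.754, 0.0]
contact_force: [-1.4, 1.3, 6.0]
width: 0.044
gripper_force: 60.1
```

Emit:
drive_tool --rows '[[[0, 0, 0], [0, 0, 3], 4.2], [[0, 0, 0.17], [0, 0, 5], 4.2], [[0, 0, 0.17], [1, -0.3, 4], 4.2], [[0, 0, 0.17], [2.6, -0.7, 0], 4.2], [[0, 0, 0.17], [2.6, -0.7, 0], 4.2], [[0, 0, 0.17], [2.6, -0.7, 0], 4.2], [[0, 0, 0.17], [2.6, -0.7, 0], 4.2], [[0, 0, 0.17], [2.6, -0.7, 0], 4.2]]'

```text
clock: 23.25
position: [0.5736, -0.0806, 0.1355]
ee_rot: [-0.0, 0.118, 0.993, 0.0]
contact_force: [-0.1, -0.4, -2.1]
width: 0.0435
gripper_force: 61.8
```

Emit:
drive_tool --rows '[[[0, 0, 0], [0, 0, -3], 4.2], [[0, 0, 0], [0, 0, 0], 4.2], [[0, 0, 0], [0, 0, 0], 4.2]]'

```text
clock: 23.62
position: [0.573, -0.0805, 0.1062]
ee_rot: [-0.0, 0.121, 0.993, 0.0]
contact_force: [0.2, -0.3, -1.8]
width: 0.0434
gripper_force: 61.8
```

Run:
```python
from h import *
s=manip.get_state();T=s["position"];print(st(), s["contact_force"],s["ee_rot"])
b=eyes.get_image("scene");t=eyes.get_image("top")
o=proj("scene",T).astype(int)-[50,30]
crop(b,o[0],o[1],100,75,8,"k3.png")
f=lambda p:((proj("scene",p)-o+.5)*8).round(0)
q=s["ee_rot"];a=2*np.arctan2(q[2],q[1]); kx=np.array([np.cos(a),np.sin(a),0]);ky=np.array([-kx[1],kx[0],0]) # tool x axis = angle 2a
c=T-[0,0,.0106]
print("kx",kx)
for i,j in((-1,-1),(-1,1),(1,1),(1,-1)): print(i,j,f(c+kx*.066*i+ky*.023*j+[0,0,.006]),f(c+kx*.066*i+ky*.023*j-[0,0,.006]))
P=np.array([.5735,-.0805,0]);cy=np.array([-.9724,.2334,0])
print("head ends",f(P+cy*.014+[0,0,.0625]),f(P-cy*.014+[0,0,.0625]),"shoulder",f(P+[0,0,.0395]))
```

```text
(23.625, array([ 0.573 , -0.0805,  0.1062]), array([-0.26 ,  0.387,  1.699,  0.   ,  1.055, -1.589])) [ 0.1555951  -0.26283155 -1.76863362] [-7.97489083e-05  1.20614879e-01  9.92699370e-01  7.17273393e-05]
kx [-0.9709041   0.23946863  0.        ]
-1 -1 [546. 214.] [544. 240.]
-1 1 [587. 265.] [584. 292.]
1 1 [270. 301.] [268. 328.]
1 -1 [236. 248.] [235. 275.]
head ends [374. 346.] [439. 338.] shoulder [403. 391.]
```

View pics/k3.png

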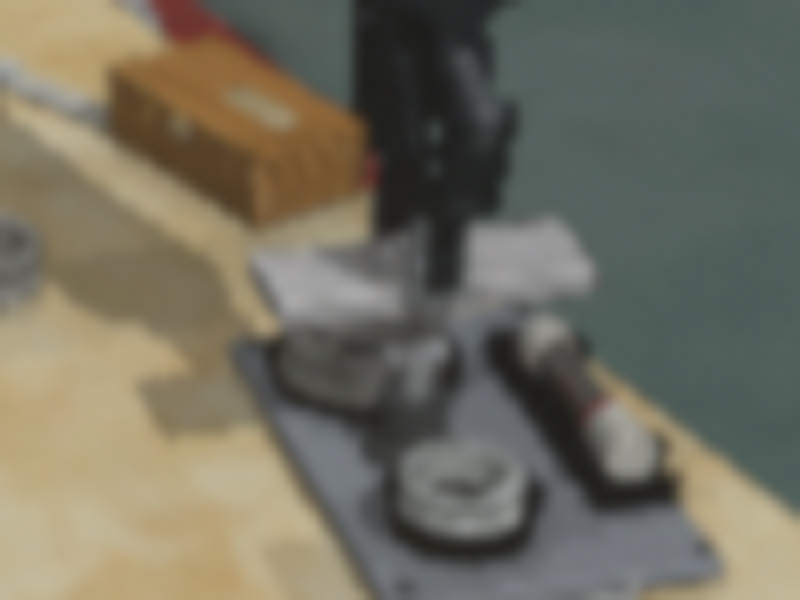

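The crop shows the keeper crosswise over the post. Its corners at (252,260), (556,222) and (590,265) and the T head at about (385–450,352) all sit about +10 px from my predictions. That is a shared camera offset, so the keeper is aligned with the post. Lowering.

Emit:
drive_tool --rows '[[[0, 0, 0], [0, 0, -2], 4.2], [[0, 0, 0], [0, 0, -0.6], 4.2], [[0, 0, 0], [0, 0, -0.4], 4.2], [[0, 0, 0], [0, 0, -0.4], 4.2], [[0, 0, 0], [0, 0, 0], 4.2], [[0, 0, 0], [0, 0, 0], 4.2]]'

```text
clock: 24.48
position: [0.5735, -0.0806, 0.0721]
ee_rot: [0.0, 0.121, 0.993, 0.0]
contact_force: [-0.2, 0.7, -1.8]
width: 0.0432
gripper_force: 61.8
```

Emit:
drive_tool --rows '[[[0, 0, 0], [0, 0, -0.6], 4.2], [[0, 0, 0], [0, 0, -0.5], 4.2], [[0, 0, 0], [0, 0, -0.2], 4.2], [[0, 0, 0], [0, 0, -0.1], 4.2], [[0, 0, 0], [0, 0, 0], 4.2], [[0, 0, 0], [0, 0, 0], 4.2]]'

```text
clock: 25.22
position: [0.5733, -0.0806, 0.058]
ee_rot: [0.0, 0.121, 0.993, 0.0]
contact_force: [-0.9, 0.1, -2.4]
width: 0.0435
gripper_force: 61.8
```

Emit:
drive_tool --rows '[[[0, 0, 0], [0, 0, -0.1], 4.2], [[0, 0, 0], [0, 0, -0.1], 4.2], [[0, 0, 0], [0, 0, 0], 4.2], [[0, 0, 0], [0, 0, 0], 4.2]]'

```text
clock: 25.72
position: [0.5733, -0.0806, 0.0562]
ee_rot: [0.0, 0.121, 0.993, 0.0]
contact_force: [-0.7, -0.1, 2.9]
width: 0.0437
gripper_force: 62.3
```

The keeper is on the shoulder at the expected height. Quarter turn, slowly.

Emit:
drive_tool --rows '[[[0, 0, -0.1], [0, 0, 0.08], 4.2], [[0, 0, -0.1], [0, 0, 0], 4.2], [[0, 0, -0.1], [0, 0, 0], 4.2], [[0, 0, -0.1], [0, 0, 0], 4.2], [[0, 0, -0.1], [0, 0, 0], 4.2], [[0, 0, -0.1], [0, 0, 0], 4.2], [[0, 0, 0], [0, 0, 0], 4.2]]'

```text
clock: 26.6
position: [0.5731, -0.0805, 0.0563]
ee_rot: [-0.0, 0.408, 0.913, 0.0]
contact_force: [-0.4, 0.4, -0.7]
width: 0.0434
gripper_force: 61.8
```

Emit:
drive_tool --rows '[[[0, 0, -0.13], [0, 0, 0], 4.2], [[0, 0, -0.13], [0, 0, 0], 4.2], [[0, 0, -0.13], [0, 0, 0], 4.2], [[0, 0, -0.13], [0, 0, 0], 4.2], [[0, 0, -0.13], [0, 0, 0], 4.2], [[0, 0, -0.13], [0, 0, 0], 4.2], [[0, 0, -0.13], [0, 0, 0], 4.2], [[0, 0, -0.05], [0, 0, 0], 4.2]]'

```text
clock: 27.6
position: [0.5735, -0.0805, 0.0565]
ee_rot: [0.0, 0.784, 0.621, 0.0]
contact_force: [0.3, 0.2, -2.0]
width: 0.0434
gripper_force: 61.8
```

Emit:
drive_tool --rows '[[[0, 0, 0], [0, 0, -0.06], 4.2], [[0, 0, 0], [0, 0, 0], 4.8], [[0, 0, 0], [0, 0, 0], 5.4], [[0, 0, 0], [0, 0, 0], 5.6], [[0, 0, 0], [0, 0, 1], 5.6], [[0, 0, 0], [0, 0, 4], 5.6], [[0, 0, 0], [0, 0, 5], 5.6], [[0, 0, 0], [-1, -4, 4], 5.6]]'

```text
clock: 28.6
position: [0.5642, -0.1192, 0.1989]
ee_rot: [0.001, 0.783, 0.622, 0.001]
contact_force: [0.3, -1.3, 0.3]
width: 0.0556
gripper_force: 0.0
```

Emit:
drive_tool --rows '[[[0, 0, 0], [-1, -6, 0], 5.6], [[0, 0, 0], [-1, -6, 0], 5.6], [[0, 0, 0], [-1, -6, 0], 5.6], [[0, 0, 0], [-1, -6, 0], 5.6], [[0, 0, 0], [-1, -6, 0], 5.6], [[0, 0, 0], [0, 0, 0], 5.6]]'

```text
clock: 29.35
position: [0.512, -0.4255, 0.1962]
ee_rot: [0.001, 0.785, 0.619, -0.001]
contact_force: [0.7, 1.2, -0.2]
width: 0.0559
gripper_force: 0.0
```

Run:
```python
from m import *
print(st())
b=eyes.get_image("scene");t=eyes.get_image("top")
A=cv2.resize(t[125:185,220:300],(400,300),interpolation=2); B=cv2.resize(b[160:235,265:365],(400,300),interpolation=2)
C=cv2.resize(t[120:232,185:385],(536,300),interpolation=2)
r1=np.hstack([A,B]); r2=np.zeros_like(r1); r2[:,:536]=C
cv2.imwrite("pics/end.png",np.vstack([r1,r2])[:,:,::-1])
ring(t,349.25,196.12,8.2,"C",.02);ring(t,200.6,179.5,8.2,"D",.02)
```

```text
(29.35, array([ 0.512 , -0.4255,  0.1962]), array([-0.797,  0.437,  1.372, -0.002,  1.331, -0.561]))
C 22 [350.38 198.88] r mm 35.5 [ 0.4346 -0.4048  0.02  ]
D 30 [199.75 179.88] r mm 30.2 [0.4915 0.1514 0.02  ]
```

View pics/end.png

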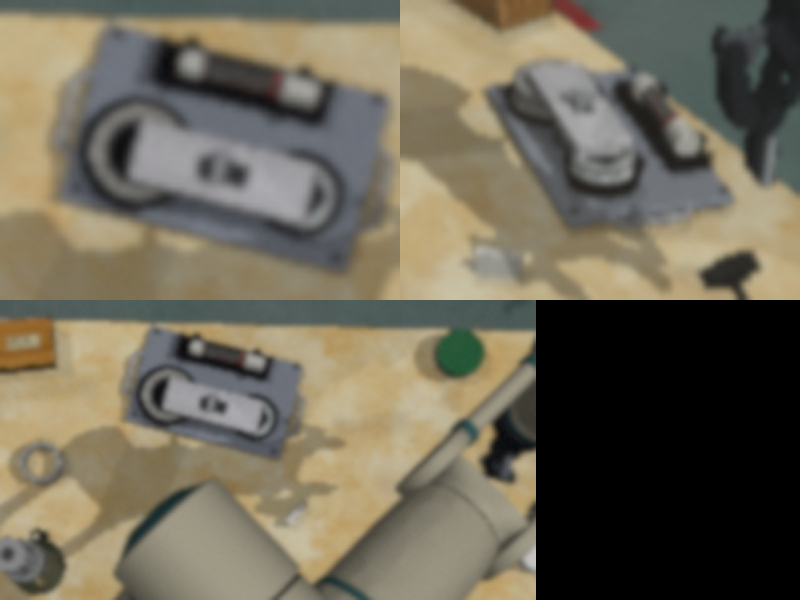

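The last picture shows the keeper locked along the carrier's x axis. Its ends lie over both rings at (130,150) and (320,195), and the T head crosses the slot at (222,172). The plug lies in its cradle at (250,75). Ring D is in place. Ring C is hidden by the arm, which never went near it. The robot is clear, so I'm handing in.

```bash
python3 -c "
from rig import job
print(job.sign_off())"
```

```text
the job is handed in; nothing more can be done
None
```

The job is handed in at about 29 s: the large and small rings are seated, the plug gauge is in its cradle and the keeper is locked under the T head over both rings; I never went for the two middle rings, though the arm hid one in the last picture.

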